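# Slide the wax pan onto the heating place and start the hotplate

### The job

On the conservation bench, slide the lidded wax pan along the hotplate from the white-ringed resting place to the red-ringed heating place, centred in the red ring, without lifting or tipping it. Then press the green start button on its yellow-headed stand fully down, feeling for the stop rather than forcing it, keep it down for about one second, and let it spring back. Leave the pan in the red ring and do not disturb the beaker or the amber jar.

Things in the scene. Friction and masses are not known exactly. Their poses are not given: they have to be found in the camera images.
- hotplate: Fixed low hotplate, steel sides and flat black top, 200 (x) by 380 (y) by 35 mm high. Origin: centre of its underside, on the table; z up, long side along its y. Its place and yaw vary.
- rest_mark: White ring, 140 mm outside and 120 mm inside diameter, painted flat on the hotplate's top: the resting place, where the pan starts. Origin: ring centre, on the hotplate's top surface (35 mm above the table). It lies 95 mm from the hotplate's centre towards one end; which end varies.
- heat_mark: Red ring of the same size (140 mm outside, 120 mm inside) on the hotplate's top, towards the other end, 190 mm from the white ring: the heating place. Origin: ring centre, on the hotplate's top surface.
- pan: Loose round steel pan with a fixed lid, 0.4 to 0.9 kg: straight wall 110 mm in diameter and 50 mm high, lid 114 mm in diameter from 50 to 55 mm, lid knob 22 mm in diameter up to 72 mm. Origin: centre of the underside; z up. It starts on the white ring with its handle (along the pan's own -x) roughly towards the robot.
- pan_handle (a point): A point on the pan's black handle, a round bar 16 mm thick, at 110 mm from the pan's centre and 43 mm above its underside. The handle runs from the wall to 158 mm from the centre.
- console: Fixed stand of the start button: grey foot 120 (x) by 90 (y) by 22 mm high. Origin: centre of its underside, on the table; z up. A round neck leans 25 degrees from vertical towards the stand's own -x; the neck's axis passes through the origin along (-0.423, 0, 0.906) in the stand's frame. The stand is damaged by a contact force above 30 N.
- neck_axis (a point): A point on the neck's axis, 60 mm from the stand's origin, inside the neck. Above it: yellow head 60 mm in diameter, black collar 54 mm, green cap 38 mm, all on the axis, the cap facing along it. The neck's length is set anew each time and not reported: the unpressed cap's face is 36 to 61 mm beyond this point along the axis, to be found by touch.
- start (a joint): Travel of the green start button, in m along the neck axis: 0 released, 0.008 fully down. The spring needs about 2 N to begin to move and 6 N to be fully down; beyond that it is a hard stop. The fully pressed cap still stands 4 mm above its collar. It springs back when let go.
- beaker: Bystander: clear plastic beaker, about 72 mm in diameter at the rim, 85 mm high. Origin: centre of the underside.
- jar: Bystander: amber glass jar with a blue cap, 60 mm in diameter, 90 mm high. Origin: centre of the underside.

How it is judged:
By the outcome, as a careful person would: the job done as asked, in the order asked, and still so for the second after the job is handed in, with the robot touching nothing.
It also fails if it takes over 61 s, if anything falls off the work surface, if the arm or the gripper's body presses on something with over 40 N, if the wrist force passes 120 N, or if a joint passes its speed limit or range.

### The arm

A 7-joint arm with a two-finger parallel gripper is mounted at the origin on the work surface. World frame = base frame: x ahead of the robot, y to its left, z up, the work surface at z = 0. Lengths are in m, angles in rad, forces in N, time in s.
With the tool pointing down it reaches from about 0.425 to 0.875 m from the base axis. Payload 4.7 kg.
Tool frame: the origin (TCP) lies midway between the tips of the shut fingers; the grasp point (between the pads) lies 19 mm behind it; z points along the fingers, y is the line along which they close (so a half turn about z gives the same grasp; the last joint's range is limited). The gripper opens to 87 mm and grips with 3 to 60 N. Pads are 19 mm wide; open, the fingers measure 117 mm over their backs; the gripper's body (75 mm by 190 mm) begins 51 mm behind the grasp point.
Start: joints at [-1.18, 0.321, -0.07, 1.45, 0.023, 1.371, -0.057], TCP at [0.239, 0.604, 0.223] pointing down, gripper open.
Joint ranges: [-2.86, 2.86], [-0.3, 2.09], [-1.38, 1.24], [0.06, 2.45], [-1.56, 4.7], [0.09, 2.05], [-2.69, 2.69]. Speed limits (rad/s): [2.57, 2.57, 3.14, 3.14, 3.14, 3.14, 3.14].

### API

Orientations are given as a rotation vector (axis times angle).
In Python, from bench import ctrl, get_image, calibration gives the robot as it stands.
- The arm moves only by the tool apply_moves, never from a script. Its arguments are lists of equal length, an entry for each row: "dp": the shift along the tool's x, y, z in m, a list of three; "twist": the turn, a rotation vector about the tool's x, y, z in rad, a list of three; "fingers": the closure, from 0 (fully open) to 1 (shut). In form: {"dp": [[dx, dy, dz], ...], "twist": [[ax, ay, az], ...], "fingers": [fingers, ...]}. A call has 1 to 10 rows; each row shifts and turns the commanded pose from where the row before left it, along the tool's axes as they then stand; what a row does not reach is not made up. A row lasts 1/10 s, in which the tool goes at most 50 mm and 8.59 degrees, less where a joint would pass 70% of its speed; a pose out of reach is approached as far as the arm can. A call is refused whole if a number of a shift passes 0.05 or a number of a turn 0.15, either way. A call with a gripper value outside its range is refused whole. The fingers move at their own pace and stop on an object; "newtons" is the grip in N (left out, the last holds). Time passes only in rows, so rows that do not move let the fingers close. It gives the time, the measured TCP pose, the force, the opening and the grip force at its end, in the units of the state.
- ctrl.get_state(): the state, without advancing time (a new reading comes with each control period).
- get_image(name): name is "side" or "top" or "wrist"; returns the picture (384x512x3 uint8, red, green, blue); there is no depth.
- calibration(name): a dict with "fx", "fy", "cx", "cy" (pixels), "k1" (the pictures are not rectified: a ray, as slopes to the right and down, at radius r is drawn at 1 + k1 r^2 times it, then the intrinsics apply), "eye" and "attitude" of the camera in the world; the wrist camera has in their place "hand_eye" (4x4, takes a point from camera to tool coordinates, whose origin is the TCP and whose axes are the flange's). Camera axes: x right, y up, looking along -z (the intrinsics and any distortion apply to the point x, -y, -z); pixel columns grow to the right and rows downward; lengths in m; the calibration is good to about 2 mm. A picture is of the moment at which its call begins: read the wrist's pose just before it. calibration takes no time and is no camera call.
- ctrl.close_job(): hands the job in; it is judged then, once.
The state is a dict: "time": time; "joint_positions": joint angles; "qd": joint speeds; "joint_torque": joint torques, N m; "position": TCP position; "tool_rot": TCP orientation; "ft_force": force on the tool from outside, world axes, zero at the start; "torque": the same for the moment, N m; "grip_width": opening from 0.0 (shut) to 1.0 (fully open); "grip_force": force on a finger pad.
Only numpy, scipy, OpenCV 4.12 (cv2) and the standard library are available. Lean on these libraries where they do the work, as an engineer would, in place of code of your own. Each camera call takes 0.05 s, during which the arm holds its last target. There are 200 camera calls.

## Working session

There is one attempt and no reset: what is moved stays moved. The work goes in short steps, Python scripts to look and compute and a tool call to move; the robot and the scene stay as the last step left them, time stands still between calls to the robot, and variables do not carry over. Pictures are saved under pics/ and viewed, at most 10 in all, crops included, and the job is handed in when it is done.

Besides the shell and the picture viewer there is one more tool, called after "Call:" as a command line: name --argument value ..., lists and objects as JSON in quotes. apply_moves: Moves the arm, as the interface text tells. Its arguments: {"type":"object","properties":{"dp":{"type":"array"},"twist":{"type":"array"},"fingers":{"type":"array"},"newtons":{"type":"number"}},"required":["dp","twist","fingers"]}

```bash
mkdir -p pics; python3 - <<'E'
from bench import ctrl,get_image,calibration
import cv2
for n in ["top","side"]:
    cv2.imwrite(f"pics/{n}0.png",get_image(n)[:,:,::-1]); print(n,calibration(n))
print(calibration("wrist"));print(ctrl.get_state())
E
```

```text
top {'fx': 378.51159524552133, 'fy': 378.51159524552133, 'cx': 255.07502824967227, 'cy': 188.7081516122706, 'k1': -0.06899628830280247, 'eye': array([0.36777501, 0.06378803, 0.95045682]), 'attitude': array([ 0.09740942, -0.15383533, -1.56062761])}
side {'fx': 443.1623957243317, 'fy': 443.1623957243317, 'cx': 250.72702979969958, 'cy': 187.85922691715203, 'k1': -0.10450169174145692, 'eye': array([ 0.13254873, -0.53843591,  0.62006436]), 'attitude': array([ 0.88481315, -0.28765342, -0.539163  ])}
{'fx': 275.28758629573474, 'fy': 275.28758629573474, 'cx': 256.61995978046826, 'cy': 193.80869107282035, 'k1': -0.018261543081506647, 'hand_eye': array([[-8.82948670e-04,  9.66937283e-01,  2.55012768e-01,
         6.95891751e-02],
       [ 9.99999610e-01,  8.55283659e-04,  2.19372030e-04,
         1.44709543e-04],
       [-5.98925871e-06,  2.55012862e-01, -9.66937661e-01,
        -1.61636842e-01],
       [ 0.00000000e+00,  0.00000000e+00,  0.00000000e+00,
         1.00000000e+00]])}
{'time': 0.1, 'joint_positions': array([-1.1798782 ,  0.32176789, -0.07008932,  1.45153845,  0.0226077 ,
        1.37081613, -0.0569307 ]), 'qd': array([ 2.89295915e-04, -1.75637181e-03, -1.08101839e-03, -3.80897682e-03,
       -1.06378558e-03, -1.55525836e-03,  7.92139136e-05]), 'joint_torque': array([-7.23980884e-04, -4.92574024e+01, -4.06037411e-01, -3.13395417e+01,
       -6.42380328e-02,  3.95732210e-02,  7.86288683e-05]), 'position': array([0.23903915, 0.6039171 , 0.22156589]), 'tool_rot': array([-5.88361636e-01, -3.08577271e+00,  2.71387970e-03]), 'ft_force': array([-0.70907463,  0.28257744,  0.16803244]), 'torque': array([ 0.04177068, -0.00791686, -0.0553427 ]), 'grip_force': 0.0, 'grip_width': 0.9999025503338262}
```

View pics/top0.png

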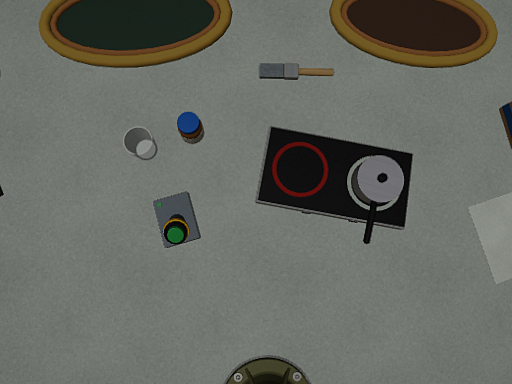

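View pics/side0.png

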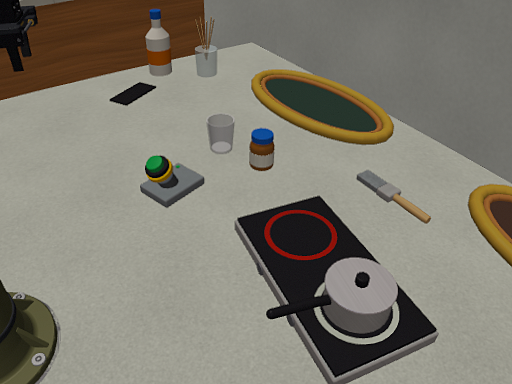

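The top view shows the hotplate with corners about (270,127), (413,152), (404,228) and (257,202), and the red ring at (300,169). The pan is at (377,180) with its handle tip at (367,241). The console foot has corners (153,199), (187,192), (200,238) and (166,247), with the cap at (175,232). The side view agrees, with the red ring at (300,234), knob at (362,280) and cap at (157,167).

```bash
cat > h.py <<'E'
import numpy as np, cv2
from scipy.spatial.transform import Rotation as R
from bench import ctrl,get_image,calibration
def cam(n,st=None):
    c=calibration(n)
    if n=="wrist":
        T=np.array(c["hand_eye"]); Rt=R.from_rotvec(st["tool_rot"]).as_matrix()
        return c,Rt@T[:3,:3],st["position"]+Rt@T[:3,3]
    return c,R.from_rotvec(c["attitude"]).as_matrix(),np.array(c["eye"])
def ray(n,px,st=None):
    c,A,e=cam(n,st)
    K=np.array([[c["fx"],0,c["cx"]],[0,c["fy"],c["cy"]],[0,0,1]])
    u=cv2.undistortPoints(np.array(px,float).reshape(-1,1,2),K,np.array([c["k1"],0,0,0,0])).reshape(-1,2)
    return e,np.c_[u[:,0],-u[:,1],-np.ones(len(u))]@A.T
def onz(n,px,z,st=None):
    e,d=ray(n,px,st); return e+d*((z-e[2])/d[:,2])[:,None]
def proj(n,P,st=None):
    c,A,e=cam(n,st); p=(np.array(P,float).reshape(-1,3)-e)@A
    s=np.c_[p[:,0],-p[:,1]]/-p[:,2:]; s=s*(1+c["k1"]*(s**2).sum(1))[:,None]
    return s*[c["fx"],c["fy"]]+[c["cx"],c["cy"]]
def fitcirc(P):
    A=np.c_[2*P[:,:2],np.ones(len(P))]; s=np.linalg.lstsq(A,(P[:,:2]**2).sum(1),rcond=None)[0]
    return s[:2],np.sqrt(s[2]+s[:2]@s[:2])
def red(im): 
    h=cv2.cvtColor(im,cv2.COLOR_RGB2HSV); return ((h[...,0]<6)|(h[...,0]>174))&(h[...,1]>170)&(h[...,2]>70)
def green(im):
    h=cv2.cvtColor(im,cv2.COLOR_RGB2HSV); return (abs(h[...,0].astype(int)-65)<15)&(h[...,1]>150)&(h[...,2]>60)
E
python3 - <<'E'
from h import *
for n in ["top","side"]:
    im=cv2.imread(f"pics/{n}0.png")[:,:,::-1].copy()
    m=red(im); ys,xs=np.nonzero(m); P=onz(n,np.c_[xs,ys],.035); print(n,"red",len(xs),fitcirc(P))
    ys,xs=np.nonzero(green(im)); k=(xs<200)&(ys>(190 if n=="top" else 140))&(ys<(260)); print("green",k.sum(),xs[k].mean(),ys[k].mean(), xs[k].min(),xs[k].max(),ys[k].min(),ys[k].max())
print("plate",onz("top",[[270,127],[413,152],[404,228],[257,202]],.035).round(4))
f=onz("top",[[153,199],[187,192],[200,238],[166,247]],.022);print("foot top",f.round(4))
f2=onz("side",[[143,184],[168,203],[204,180]],.022);print("foot side",f2.round(4))
print("knob",onz("top",[[382,178]],.107),onz("side",[[362,275]],.107))
print("handle",onz("top",[[374,204],[367,241]],.078),onz("side",[[328,300],[270,315]],.078))
print("jar",onz("top",[[188,122]],.09),"beaker",onz("top",[[137,140]],.085))
E
```

```text
top red 613 (array([ 0.56760512, -0.08001289]), np.float64(0.06501861872324985))
green 211 174.0616113744076 233.02369668246445 158 183 203 242
side red 840 (array([ 0.56865573, -0.07904787]), np.float64(0.06528723206614301))
green 218 154.89449541284404 163.5045871559633 146 179 156 171
plate [[ 0.6741 -0.0062  0.035 ]
 [ 0.6149 -0.3739  0.035 ]
 [ 0.4207 -0.3381  0.035 ]
 [ 0.483   0.0262  0.035 ]]
foot top [[0.4899 0.2821 0.022 ]
 [0.5081 0.1989 0.022 ]
 [0.3954 0.164  0.022 ]
 [0.3731 0.2457 0.022 ]]
foot side [[0.3811 0.2466 0.022 ]
 [0.3996 0.1553 0.022 ]
 [0.5042 0.1864 0.022 ]]
knob [[ 0.53200665 -0.26047542  0.107     ]] [[ 0.53593944 -0.26161491  0.107     ]]
handle [[ 0.47482175 -0.24897021  0.078     ]
 [ 0.38799476 -0.22847533  0.078     ]] [[ 0.47834523 -0.25338974  0.078     ]
 [ 0.38784826 -0.22696329  0.078     ]]
jar [[0.66532471 0.19238245 0.09      ]] beaker [[0.62147603 0.311867   0.085     ]]
```

Call:
apply_moves --dp '[[-0.034,-0.027,0],[-0.034,-0.027,0],[-0.034,-0.027,0],[-0.034,-0.027,0],[-0.034,-0.027,0],[-0.034,-0.027,0],[-0.034,-0.027,0],[-0.034,-0.027,0],[-0.034,-0.027,0],[-0.034,-0.027,0]]' --twist '[[0,0,0],[0,0,0],[0,0,0],[0,0,0],[0,0,0],[0,0,0],[0,0,0],[0,0,0],[0,0,0],[0,0,0]]' --fingers '[0,0,0,0,0,0,0,0,0,0]'

```text
time: 1.1
position: [0.4563, 0.2265, 0.2223]
tool_rot: [-0.588, -3.086, 0.0]
ft_force: [0.3, 0.6, -0.3]
grip_width: 0.999
grip_force: 0.0
```

```bash
python3 - <<'E'
from h import *
import json
st=ctrl.get_state(); im=get_image("wrist"); cv2.imwrite("pics/w1.png",im[:,:,::-1])
json.dump({k:list(st[k]) for k in("position","tool_rot")},open("w1.json","w"))
E
```

```text
(no output)
```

View pics/w1.png

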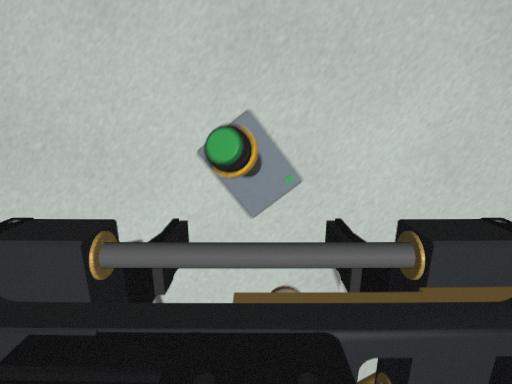

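Call:
apply_moves --dp '[[-0.014,-0.044,0],[-0.014,-0.044,0],[-0.014,-0.044,0],[-0.014,-0.044,0],[-0.014,-0.044,0],[-0.014,-0.044,0],[-0.014,-0.044,0],[-0.014,-0.044,0],[-0.014,-0.044,0],[-0.014,-0.044,0]]' --twist '[[0,0,0],[0,0,0],[0,0,0],[0,0,0],[0,0,0],[0,0,0],[0,0,0],[0,0,0],[0,0,0],[0,0,0]]' --fingers '[0,0,0,0,0,0,0,0,0,0]'

```text
time: 2.15
position: [0.4237, -0.2339, 0.2225]
tool_rot: [0.588, 3.085, 0.001]
ft_force: [1.0, -0.1, -0.1]
grip_width: 0.994
grip_force: 0.0
```

Wrist view over the console: foot corners at (250,110), (301,180), (253,217) and (198,153), and the cap face centred at about (225,146).

Call:
apply_moves --dp '[[0,0,0.02],[0,0,0.02],[0,0,0.02],[0,0,0]]' --twist '[[0,0,-0.075],[0,0,-0.075],[0,0,0],[0,0,0]]' --fingers '[0,0,0,0]'

```text
time: 2.55
position: [0.4223, -0.2314, 0.16]
tool_rot: [-0.356, -3.116, -0.001]
ft_force: [-0.8, -0.9, 0.1]
grip_width: 1.0
grip_force: 0.0
```

```bash
python3 - <<'E'
from h import *
import json
st=ctrl.get_state(); im=get_image("wrist"); cv2.imwrite("pics/w2.png",im[:,:,::-1])
json.dump({k:list(st[k]) for k in("position","tool_rot")},open("w2.json","w"))
print(st["position"],st["tool_rot"],st["ft_force"])
s1={k:np.array(v) for k,v in json.load(open("w1.json")).items()}
print("foot",onz("wrist",[[250,110],[301,180],[253,217],[198,153]],.022,s1).round(4))
print("predicted handle px",proj("wrist",[[.388,-.2277,.078],[.4272,-.2366,.078],[.48,-.248,.078]],st).round(1))
E
```

```text
[ 0.42225119 -0.23142458  0.16004416] [-3.55616054e-01 -3.11599659e+00 -9.93856275e-04] [-0.84594775 -0.93731449  0.09253184]
foot [[0.3757 0.2495 0.022 ]
 [0.4845 0.2795 0.022 ]
 [0.5095 0.2    0.022 ]
 [0.4007 0.166  0.022 ]]
predicted handle px [[251.9 162.8]
 [252.3 206.1]
 [253.4 259. ]]
```

View pics/w2.png

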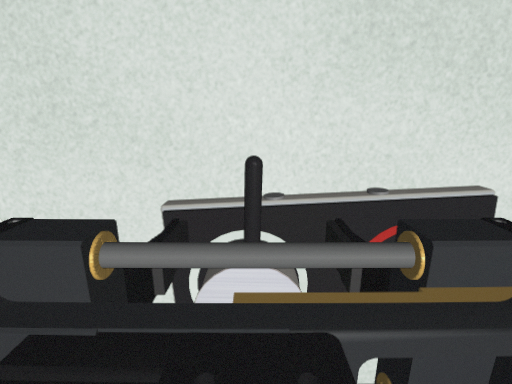

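The handle runs from (254,157) to about (252,240), vertical in the picture and 3 mm to the tool's -y. I'll descend and grip.

Call:
apply_moves --dp '[[0,-0.003,0.02],[0,0,0.02],[0,0,0.02],[0,0,0.02],[0,0,0.015],[0,0,0.006],[0,0,0],[0,0,0],[0,0,0],[0,0,0]]' --twist '[[0,0,0],[0,0,0],[0,0,0],[0,0,0],[0,0,0],[0,0,0],[0,0,0],[0,0,0],[0,0,0],[0,0,0]]' --fingers '[0,0,0,0,0,0.3,0.6,1,1,1]' --newtons 45

```text
time: 3.6
position: [0.4242, -0.2354, 0.0623]
tool_rot: [0.355, 3.12, 0.0]
ft_force: [-0.1, 0.1, -0.8]
grip_width: 0.628
grip_force: 0.0
```

Call:
apply_moves --dp '[[0,0,0],[0,0,0],[0,0,0]]' --twist '[[0,0,0],[0,0,0],[0,0,0]]' --fingers '[1,1,1]'

```text
time: 3.9
position: [0.4237, -0.2352, 0.0616]
tool_rot: [0.355, 3.121, 0.0]
ft_force: [-0.3, -0.8, -0.3]
grip_width: 0.356
grip_force: 0.0
```

```bash
python3 - <<'E'
from h import *
st=ctrl.get_state(); im=get_image("top"); cv2.imwrite("pics/t1.png",cv2.resize(im[100:270,230:440,::-1],None,fx=3,fy=3))
print({k:np.round(st[k],4) for k in("position","tool_rot","ft_force","torque","grip_width","grip_force")})
E
```

```text
{'position': array([ 0.4237, -0.2352,  0.0616]), 'tool_rot': array([3.5540e-01, 3.1212e+00, 3.0000e-04]), 'ft_force': array([-0.2629, -0.7913, -0.2535]), 'torque': array([ 0.0112, -0.0524,  0.0427]), 'grip_width': np.float64(0.3555), 'grip_force': np.float64(0.0)}
```

View pics/t1.png

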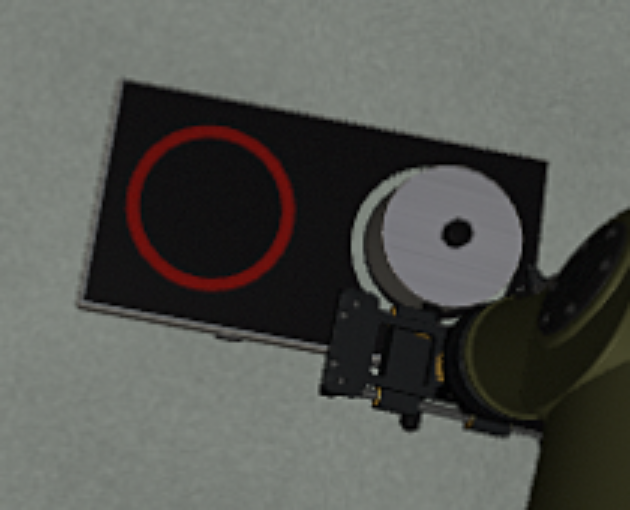

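The crop shows the lid at crop px (453,236), which is full-frame (381,178.7), and the red ring clear. The fingers are still closing.

Call:
apply_moves --dp '[[0,0,0],[0,0,0],[0,0,0],[0,0,0]]' --twist '[[0,0,0],[0,0,0],[0,0,0],[0,0,0]]' --fingers '[1,1,1,1]'

```text
time: 4.35
position: [0.4236, -0.2354, 0.0615]
tool_rot: [0.356, 3.121, 0.0]
ft_force: [-0.8, -0.8, 0.3]
grip_width: 0.17
grip_force: 45.0
```

```bash
cat >> h.py <<'E'
def lid(n):
    "pan centre from the lid rim (z=.090, r=.057), bright grey disc"
    im=get_image(n); h=cv2.cvtColor(im,cv2.COLOR_RGB2HSV); P=None
    best=None
    g=cv2.GaussianBlur(cv2.cvtColor(im,cv2.COLOR_RGB2GRAY),(3,3),0).astype(float)
    t=np.linspace(0,2*np.pi,120,endpoint=False); C=np.c_[np.cos(t),np.sin(t)]
    def samp(c,r): 
        p=proj(n,np.c_[c+r*C,np.full(120,.09)]).astype(np.float32)
        return cv2.remap(g.astype(np.float32),p[:,:1],p[:,1:],cv2.INTER_LINEAR)[:,0]
    def score(c): return np.median(samp(c,.0545)-samp(c,.0595))+.3*np.mean(np.clip(samp(c,.0545)-samp(c,.0595),-5,40))
    return score
def findlid(n,c0):
    s=lid(n); c=np.array(c0,float)
    for w in(.004,.001):
        o=np.arange(-5,6)*w; G=[(s(c+[a,b]),a,b) for a in o for b in o]; m=max(G); c=c+m[1:]
    return c,m[0]
E
python3 - <<'E'
from h import *
st=ctrl.get_state()
print({k:np.round(st[k],4) for k in("position","tool_rot","ft_force","torque","grip_width","grip_force")})
for n in("top","side"): print(n,findlid(n,[.5345,-.261]))
im=get_image("top"); ys,xs=np.nonzero(red(im)); print(fitcirc(onz("top",np.c_[xs,ys],.035)))
E
```

```text
{'position': array([ 0.4236, -0.2354,  0.0615]), 'tool_rot': array([3.5630e-01, 3.1212e+00, 1.0000e-04]), 'ft_force': array([-0.7847, -0.7559,  0.3363]), 'torque': array([-0.0419,  0.0207, -0.2155]), 'grip_width': np.float64(0.1695), 'grip_force': np.float64(44.966)}
top (array([ 0.5345, -0.263 ]), np.float32(85.36622))
side (array([ 0.5325, -0.264 ]), np.float32(43.266876))
(array([ 0.56756885, -0.07995153]), np.float64(0.06512172326667624))
```

Call:
apply_moves --dp '[[0,0.003,0],[0,0.006,0],[0.0005,0.01,0],[0.0005,0.01,0],[0.0005,0.01,0],[0.0005,0.01,0],[0.0005,0.01,0],[0.0005,0.01,0],[0.0005,0.01,0],[0.0005,0.01,0]]' --twist '[[0,0,0],[0,0,0],[0,0,0],[0,0,0],[0,0,0],[0,0,0],[0,0,0],[0,0,0],[0,0,0],[0,0,0]]' --fingers '[1,1,1,1,1,1,1,1,1,1]'

```text
time: 5.5
position: [0.4398, -0.1468, 0.0616]
tool_rot: [-0.355, -3.121, -0.0]
ft_force: [-0.4, -3.8, 0.1]
grip_width: 0.174
grip_force: 45.6
```

```bash
python3 - <<'E'
from h import *
st=ctrl.get_state()
print({k:np.round(st[k],4) for k in("position","tool_rot","ft_force","torque","grip_width","grip_force")})
for n in("top","side"): print(n,findlid(n,[.5505,-.18]))
E
```

```text
{'position': array([ 0.4398, -0.1468,  0.0616]), 'tool_rot': array([-3.5530e-01, -3.1213e+00, -2.0000e-04]), 'ft_force': array([-0.3682, -3.8294,  0.1139]), 'torque': array([-0.9064,  0.197 , -0.4892]), 'grip_width': np.float64(0.174), 'grip_force': np.float64(45.6073)}
top (array([ 0.5515, -0.178 ]), np.float32(66.66896))
side (array([ 0.5505, -0.174 ]), np.float32(70.213264))
```

Call:
apply_moves --dp '[[0.0005,0.01,0],[0.0005,0.01,0],[0.0005,0.01,0],[0.0005,0.01,0],[0.0005,0.01,0],[0.0005,0.01,0],[0.0005,0.01,0],[0.0005,0.01,0],[0.0005,0.009,0],[0.0005,0.005,0]]' --twist '[[0,0,0],[0,0,0],[0,0,0],[0,0,0],[0,0,0],[0,0,0],[0,0,0],[0,0,0],[0,0,0],[0,0,0]]' --fingers '[1,1,1,1,1,1,1,1,1,1]'

```text
time: 6.6
position: [0.4562, -0.0538, 0.0615]
tool_rot: [0.354, 3.122, 0.001]
ft_force: [-0.2, -5.1, -0.8]
grip_width: 0.171
grip_force: 45.5
```

```bash
python3 - <<'E'
from h import *
st=ctrl.get_state()
print({k:np.round(st[k],4) for k in("position","tool_rot","ft_force","torque","grip_width","grip_force")})
for n in("top","side"): print(n,findlid(n,[.568,-.082]))
im=get_image("top"); cv2.imwrite("pics/t2.png",cv2.resize(im[100:270,230:440,::-1],None,fx=3,fy=3))
im=get_image("side"); cv2.imwrite("pics/s2.png",im[:,:,::-1])
E
```

```text
{'position': array([ 0.4562, -0.0538,  0.0615]), 'tool_rot': array([3.5370e-01, 3.1216e+00, 5.0000e-04]), 'ft_force': array([-0.2158, -5.1273, -0.8288]), 'torque': array([-1.0067,  0.1533, -0.5213]), 'grip_width': np.float64(0.1707), 'grip_force': np.float64(45.5376)}
top (array([ 0.567, -0.084]), np.float32(64.81697))
side (array([ 0.564, -0.086]), np.float32(10.690718))
```

View pics/s2.png

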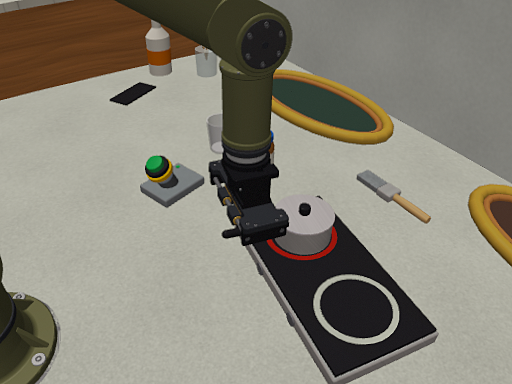

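The side view shows the pan upright on the red ring, with the knob at (304,210). It is about 3 mm short.

Call:
apply_moves --dp '[[0,0.003,0],[0,0,0],[0,0,0]]' --twist '[[0,0,0],[0,0,0],[0,0,0]]' --fingers '[1,1,1]'

```text
time: 7.1
position: [0.4564, -0.0522, 0.0615]
tool_rot: [-0.356, -3.121, -0.0]
ft_force: [-1.8, -3.6, 0.4]
grip_width: 0.168
grip_force: 45.4
```

```bash
python3 - <<'E'
from h import *
st=ctrl.get_state()
print({k:np.round(st[k],4) for k in("position","ft_force","torque")})
print(findlid("top",[.568,-.080]))
im=get_image("top"); ys,xs=np.nonzero(red(im)); print(len(xs),onz("top",np.c_[xs,ys],.035)[:,:2].mean(0))
E
```

```text
{'position': array([ 0.4564, -0.0522,  0.0615]), 'ft_force': array([-1.783 , -3.5608,  0.3566]), 'torque': array([-0.7733,  0.4477, -0.4929])}
(array([ 0.567, -0.082]), np.float32(67.07609))
202 [ 0.57556648 -0.02509752]
```

Call:
apply_moves --dp '[[0,0.003,0],[0,0,0],[0,0,0],[0,0,0],[0,0,0],[0,0,0],[0,0,0]]' --twist '[[0,0,0],[0,0,0],[0,0,0],[0,0,0],[0,0,0],[0,0,0],[0,0,0]]' --fingers '[1,1,1,0.6,0.4,0.4,0.4]'

```text
time: 7.9
position: [0.4579, -0.0483, 0.0618]
tool_rot: [0.353, 3.121, 0.001]
ft_force: [-0.0, 0.4, 0.4]
grip_width: 0.446
grip_force: 0.0
```

```bash
python3 - <<'E'
from h import *
st=ctrl.get_state()
print({k:np.round(st[k],4) for k in("position","ft_force","torque","grip_width")})
print(findlid("top",[.568,-.080]))
E
```

```text
{'position': array([ 0.4579, -0.0483,  0.0618]), 'ft_force': array([-0.0184,  0.3971,  0.3876]), 'torque': array([ 0.0261,  0.0312, -0.0433]), 'grip_width': np.float64(0.4462)}
(array([ 0.567, -0.08 ]), np.float32(65.65897))
```

Call:
apply_moves --dp '[[0,0,-0.02],[0,0,-0.04],[0,0,-0.04],[0,0,-0.04],[0,0,-0.03],[0,0,0],[0,0,0],[0,0,0]]' --twist '[[0,0,0],[0,0,0],[0,0,0],[0,0,-0.125],[0,0,-0.125],[0,0,-0.125],[0,0,-0.125],[0,0,0]]' --fingers '[0.4,0.4,0.4,1,1,1,1,1]'

```text
time: 8.75
position: [0.4575, -0.0488, 0.2319]
tool_rot: [-0.429, 3.111, 0.001]
ft_force: [-0.1, 0.1, -0.0]
grip_width: 0.234
grip_force: 0.0
```

```bash
python3 - <<'E'
from h import *
import json
from scipy.optimize import least_squares
print(findlid("top",[.568,-.080]), findlid("side",[.568,-.080]))
s1={k:np.array(v) for k,v in json.load(open("w1.json")).items()}
obs=[]
for n,f,st in(("top","top0",None),("side","side0",None),("wrist","w1",s1)):
    im=cv2.imread(f"pics/{f}.png")[:,:,::-1].copy()
    k,l,s,c=cv2.connectedComponentsWithStats(green(im).astype(np.uint8))
    i=1+np.argmax(s[1:,4]); print(n,s[i],c[i]); obs.append((n,st,c[i]))
corn=[("top",None,[[153,199],[187,192],[200,238],[166,247]],[0,1,2,3]),("wrist",s1,[[301,180],[253,217],[198,153],[250,110]],[0,1,2,3])]
t=np.linspace(0,2*np.pi,40)
def fr(p):
    ex=np.array([np.cos(p[2]),np.sin(p[2]),0]);ey=np.array([-ex[1],ex[0],0]);o=np.array([p[0],p[1],0]);return o,ex,ey
def res(p):
    o,ex,ey=fr(p); a=-.423*ex+np.array([0,0,.906]); v=.906*ex+np.array([0,0,.423]); r=[]
    for n,st,c in obs:
        Q=np.vstack([o+a*L+.019*(np.cos(t)[:,None]*ey+np.sin(t)[:,None]*v) for L in(p[3],p[3]-.011)])
        h=cv2.convexHull(proj(n,Q,st).astype(np.float32)); m=cv2.moments(h)
        r+=list(np.array([m["m10"]/m["m00"],m["m01"]/m["m00"]])-c)
    for n,st,px,_ in corn:
        Q=[o+sx*.06*ex+sy*.045*ey+[0,0,.022] for sx,sy in((1,1),(1,-1),(-1,-1),(-1,1))]
        r+=list(.5*(proj(n,Q,st)-px).ravel())
    return np.array(r)
s=least_squares(res,[.442,.222,.287,.108]);o,ex,ey=fr(s.x);a=-.423*ex+np.array([0,0,.906])
print(s.x,res(s.x).round(1)); print("cap",o+a*s.x[3]); 
for L in(.096,.121,.16):print(L,(o+a*L).round(4))
st=ctrl.get_state();print(st["position"],R.from_rotvec(st["tool_rot"]).as_matrix().round(3),st["joint_positions"].round(2))
# goal orientation
z=-a;y=ey;x=np.cross(y,z);Rg=np.c_[x,y,z];print("goal rot", R.from_matrix(R.from_rotvec(st["tool_rot"]).as_matrix().T@Rg).as_rotvec())
E
```

```text
(array([ 0.57 , -0.078]), np.float32(13.267288)) (array([ 0.566, -0.08 ]), np.float32(56.40234))
top [167 227  17  16 200] [174.895 234.6  ]
side [146 156  17  16 212] [154.25471698 163.4245283 ]
wrist [206 128  36  36 934] [223.37901499 145.47430407]
[0.44276478 0.22309037 0.28021966 0.10677547] [ 0.8 -0.5  0.1 -0.4  0.4 -0.5 -0.2  0.4  0.5 -1.   0.2 -0.4 -0.8  0.1
  1.6  0.7 -0.8  1.5 -1.5 -0.8 -0.4 -1.2]
cap [0.39936046 0.21059895 0.09673858]
0.096 [0.4037 0.2119 0.087 ]
0.121 [0.3936 0.2089 0.1096]
0.16 [0.3777 0.2044 0.145 ]
[ 0.45730504 -0.04887819  0.23146774] [[-0.964 -0.267  0.   ]
 [-0.267  0.964  0.   ]
 [-0.     0.    -1.   ]] [-0.65 -0.14  0.65  1.9   0.09  1.35  1.81]
goal rot [-0.00179045 -0.43665759 -0.00946662]
```

Call:
apply_moves --dp '[[-0.005,0.042,0],[-0.005,0.042,0],[-0.005,0.042,0],[-0.005,0.042,0],[-0.005,0.042,0],[-0.005,0.04,0],[0,0,0],[0,0,0],[0,0,0],[0,0,0]]' --twist '[[0,0,0],[0,0,0],[0,0,0],[0,0,0],[0,0,0],[0,0,-0.01],[0,-0.145,0],[0,-0.146,0],[0,-0.145,0],[0,0,0]]' --fingers '[1,1,1,1,1,1,1,1,1,1]'

```text
time: 9.85
position: [0.4235, 0.2036, 0.2313]
tool_rot: [-0.401, 2.852, 0.075]
ft_force: [-0.5, -0.5, -0.6]
grip_width: 0.001
grip_force: 0.0
```

```bash
cat >> h.py <<'E'
yaw=.2802; EX=np.array([np.cos(yaw),np.sin(yaw),0]); EY=np.array([-EX[1],EX[0],0]); O=np.array([.4428,.2231,0]); AX=-.4226*EX+np.array([0,0,.9063])
def togo(L):
    st=ctrl.get_state(); M=R.from_rotvec(st["tool_rot"]).as_matrix(); G=np.c_[np.cross(EY,-AX),EY,-AX]; d=st["position"]-O
    print("t",st["time"],"pos",st["position"].round(4),"q",st["joint_positions"].round(2),"L",(d@AX).round(4))
    print("dp tool",(M.T@(O+L*AX-st["position"])).round(4),"twist",R.from_matrix(M.T@G).as_rotvec().round(3),"F",st["ft_force"].round(2),"Fax",(st["ft_force"]@AX).round(2))
E
python3 -c "
from h import *
togo(.135)"
```

```text
t 9.85 pos [0.4235 0.2036 0.2313] q [-0.5  -0.28 -0.04  2.07  0.05  1.09  1.29] L 0.2198
dp tool [0.0606 0.0118 0.0966] twist [ 0.014 -0.171 -0.004] F [-0.52 -0.45 -0.59] Fax -0.27
```

Call:
apply_moves --dp '[[0.015,0.003,0.02],[0.015,0.003,0.02],[0.015,0.003,0.02],[0.015,0.003,0.01],[0,0,0]]' --twist '[[0,0,0],[0,0,0],[0,-0.05,0],[0,-0.06,0],[0,-0.06,0]]' --fingers '[1,1,1,1,1]'

```text
time: 10.35
position: [0.4074, 0.2227, 0.1314]
tool_rot: [-0.379, 2.709, 0.091]
ft_force: [0.4, -1.0, -0.6]
grip_width: 0.006
grip_force: 0.0
```

```bash
python3 -c "
from h import *
togo(.135)"
```

```text
t 10.35 pos [0.4074 0.2227 0.1314] q [-0.48 -0.3  -0.16  2.33  0.13  0.73  1.12] L 0.1335
dp tool [ 0.0246 -0.0095 -0.0009] twist [ 0.008 -0.026 -0.004] F [ 0.4  -0.98 -0.65] Fax -0.64
```

Call:
apply_moves --dp '[[0,0,-0.01],[0,0,-0.005],[0.008,-0.004,0],[0.01,-0.006,0],[0.01,0,0],[0,0,0]]' --twist '[[0,0.1,0],[0,0.1,0],[0,0,0],[0,0,0],[0,0,0],[0,0,0]]' --fingers '[1,1,1,1,1,1]'

```text
time: 10.95
position: [0.3778, 0.204, 0.1409]
tool_rot: [-0.412, 2.903, 0.056]
ft_force: [-0.9, -0.2, -0.0]
grip_width: 0.006
grip_force: 0.0
```

```bash
python3 -c "
from h import *
togo(.135)"
```

```text
t 10.95 pos [0.3778 0.204  0.1409] q [-0.49 -0.26 -0.1   2.23  0.04  0.96  1.24] L 0.1563
dp tool [-0.0066  0.0002  0.0204] twist [ 0.009 -0.224  0.   ] F [-0.87 -0.17 -0.05] Fax 0.33
```

Call:
apply_moves --dp '[[-0.002,0,0.009],[-0.002,0,0.009],[-0.002,0,0.008],[-0.001,0,0.005],[-0.001,0,0.004],[0,0,0]]' --twist '[[0,0,0],[0,0,0],[0,0,0],[0,0,0],[0,0,0],[0,0,0]]' --fingers '[1,1,1,1,1,1]'

```text
time: 11.55
position: [0.3945, 0.2094, 0.1088]
tool_rot: [-0.412, 2.903, 0.056]
ft_force: [-0.4, -0.3, 0.0]
grip_width: 0.008
grip_force: 0.0
```

```bash
python3 -c "
from h import *
togo(.107)
im=get_image('side'); cv2.imwrite('pics/s3.png',cv2.resize(im[60:240,60:300,::-1],None,fx=3,fy=3))"
```

```text
t 11.55 pos [0.3945 0.2094 0.1088] q [-0.49 -0.18 -0.1   2.24  0.05  0.88  1.24] L 0.1198
dp tool [-0.0023 -0.0003  0.0126] twist [ 0.009 -0.224 -0.   ] F [-0.38 -0.3   0.01] Fax 0.2
```

View pics/s3.png

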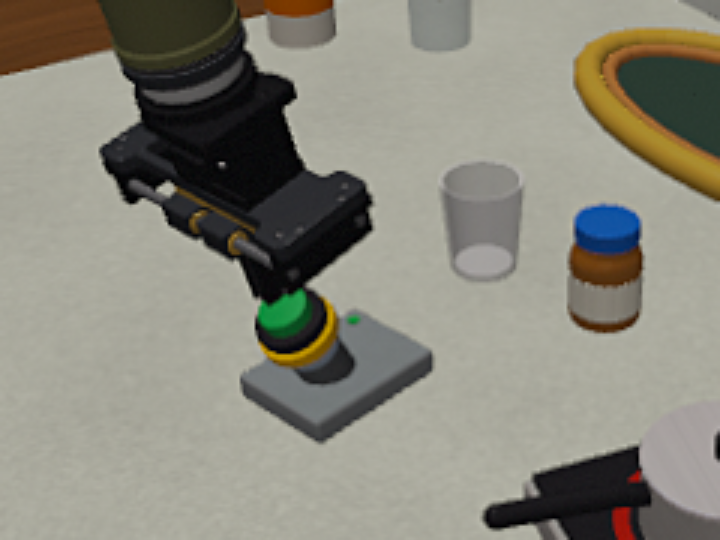

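The shut fingers are just above the cap face, at crop px about (285,300), and clear of everything else. I'll feel for contact.

Call:
apply_moves --dp '[[-0.0005,0,0.002],[-0.0005,0,0.002],[-0.0005,0,0.002],[0,0,0]]' --twist '[[0,0,0],[0,0,0],[0,0,0],[0,0,0]]' --fingers '[1,1,1,1]'

```text
time: 12.0
position: [0.3972, 0.2104, 0.1039]
tool_rot: [-0.412, 2.901, 0.057]
ft_force: [0.1, 0.2, 1.1]
grip_width: 0.007
grip_force: 0.0
```

Call:
apply_moves --dp '[[-0.0005,0,0.002],[-0.0005,0,0.002],[0,0,0]]' --twist '[[0,0,0],[0,0,0],[0,0,0]]' --fingers '[1,1,1]'

```text
time: 12.3
position: [0.3989, 0.2109, 0.1]
tool_rot: [-0.412, 2.902, 0.057]
ft_force: [0.0, 0.7, -0.4]
grip_width: 0.007
grip_force: 0.0
```

```bash
python3 -c "
from h import *
togo(.107)"
```

```text
t 12.3 pos [0.3989 0.2109 0.1   ] q [-0.49 -0.16 -0.1   2.24  0.05  0.85  1.24] L 0.1099
dp tool [ 0.0003 -0.0005  0.0031] twist [ 0.009 -0.223 -0.   ] F [ 0.02  0.67 -0.43] Fax -0.48
```

Call:
apply_moves --dp '[[-0.0005,0,0.002],[0,0,0]]' --twist '[[0,0,0],[0,0,0]]' --fingers '[1,1]'

```text
time: 12.5
position: [0.4, 0.2113, 0.0985]
tool_rot: [-0.412, 2.901, 0.057]
ft_force: [0.0, 0.5, 0.5]
grip_width: 0.005
grip_force: 0.6
```

Call:
apply_moves --dp '[[-0.0005,0,0.002],[0,0,0]]' --twist '[[0,0,0],[0,0,0]]' --fingers '[1,1]'

```text
time: 12.7
position: [0.4008, 0.2116, 0.0967]
tool_rot: [-0.412, 2.901, 0.057]
ft_force: [-1.3, 0.0, 1.8]
grip_width: 0.006
grip_force: 1.3
```

Call:
apply_moves --dp '[[-0.0005,0,0.002],[0,0,0]]' --twist '[[0,0,0],[0,0,0]]' --fingers '[1,1]'

```text
time: 12.9
position: [0.4017, 0.2119, 0.0948]
tool_rot: [-0.412, 2.901, 0.057]
ft_force: [-1.9, -1.0, 4.2]
grip_width: 0.009
grip_force: 1.8
```

```bash
python3 -c "
from h import *
togo(.107)"
```

```text
t 12.9 pos [0.4017 0.2119 0.0948] q [-0.49 -0.14 -0.1   2.24  0.06  0.84  1.24] L 0.1039
dp tool [ 0.0021 -0.0006 -0.0027] twist [ 0.009 -0.222 -0.   ] F [-1.93 -0.98  4.16] Fax 4.67
```

Call:
apply_moves --dp '[[-0.0005,0,0.002],[0,0,0]]' --twist '[[0,0,0],[0,0,0]]' --fingers '[1,1]'

```text
time: 13.1
position: [0.4025, 0.2121, 0.0929]
tool_rot: [-0.412, 2.901, 0.057]
ft_force: [-1.7, -0.2, 4.2]
grip_width: -0.0
grip_force: 2.4
```

Call:
apply_moves --dp '[[-0.0005,0,0.002],[0,0,0]]' --twist '[[0,0,0],[0,0,0]]' --fingers '[1,1]'

```text
time: 13.3
position: [0.4034, 0.2124, 0.0911]
tool_rot: [-0.412, 2.901, 0.057]
ft_force: [-1.6, -0.9, 5.4]
grip_width: 0.007
grip_force: 2.9
```

```bash
python3 -c "
from h import *
togo(.099)"
```

```text
t 13.3 pos [0.4034 0.2124 0.0911] q [-0.49 -0.13 -0.1   2.24  0.06  0.83  1.24] L 0.0998
dp tool [ 0.0012 -0.0006  0.0011] twist [ 0.009 -0.222 -0.   ] F [-1.55 -0.95  5.36] Fax 5.6
```

Call:
apply_moves --dp '[[0,0,0.001],[0,0,0]]' --twist '[[0,0,0],[0,0,0]]' --fingers '[1,1]'

```text
time: 13.5
position: [0.4035, 0.2125, 0.0908]
tool_rot: [-0.412, 2.901, 0.057]
ft_force: [-5.5, -2.8, 10.7]
grip_width: 0.009
grip_force: 6.2
```

Call:
apply_moves --dp '[[-0.0005,0,0.001],[0,0,0]]' --twist '[[0,0,0],[0,0,0]]' --fingers '[1,1]'

```text
time: 13.7
position: [0.4038, 0.2125, 0.0906]
tool_rot: [-0.412, 2.902, 0.056]
ft_force: [-10.6, -5.8, 19.3]
grip_width: 0.008
grip_force: 10.9
```

```bash
python3 -c "
from h import *
togo(.099)"
```

```text
t 13.7 pos [0.4038 0.2125 0.0906] q [-0.49 -0.13 -0.1   2.24  0.06  0.83  1.24] L 0.0991
dp tool [ 0.0016 -0.0006  0.0005] twist [ 0.009 -0.223 -0.   ] F [-10.59  -5.78  19.3 ] Fax 22.47
```

Call:
apply_moves --dp '[[0,0,-0.001],[0,0,0],[0,0,0],[0,0,0],[0,0,0],[0,0,0],[0,0,0],[0,0,0]]' --twist '[[0,0,0],[0,0,0],[0,0,0],[0,0,0],[0,0,0],[0,0,0],[0,0,0],[0,0,0]]' --fingers '[1,1,1,1,1,1,1,1]'

```text
time: 14.5
position: [0.4036, 0.2125, 0.0908]
tool_rot: [-0.412, 2.902, 0.057]
ft_force: [-7.5, -3.2, 11.6]
grip_width: 0.006
grip_force: 6.8
```

Call:
apply_moves --dp '[[0.001,0,-0.005],[0.002,0,-0.01],[0.003,0,-0.015],[0.003,0,-0.015],[0.003,0,-0.015],[0,0,-0.02],[0,0,-0.02],[0,0,0]]' --twist '[[0,0,0],[0,0,0],[0,0,0],[0,0,0],[0,0,0],[0,0,0],[0,0,0],[0,0,0]]' --fingers '[1,1,1,1,1,1,1,1]'

```text
time: 15.3
position: [0.3763, 0.2048, 0.1863]
tool_rot: [-0.412, 2.9, 0.057]
ft_force: [0.6, -0.7, 1.0]
grip_width: 0.006
grip_force: 0.0
```

```bash
python3 - <<'E'
from h import *
togo(.2)
print(findlid("top",[.568,-.08]),findlid("side",[.568,-.08]))
a=get_image("top");b=get_image("side")
cv2.imwrite("pics/f.png",np.hstack([cv2.resize(a[60:270,110:430],(400,262)),cv2.resize(b[80:380,60:440],(400,316))[:262]])[:,:,::-1])
E
```

```text
t 15.3 pos [0.3763 0.2048 0.1863] q [-0.42 -0.3  -0.16  2.17  0.01  1.06  1.27] L 0.198
dp tool [ 0.0163 -0.0009  0.0016] twist [ 0.009 -0.221 -0.   ] F [ 0.62 -0.66  1.01] Fax 0.74
(array([ 0.568, -0.08 ]), np.float32(88.12598)) (array([ 0.566, -0.08 ]), np.float32(54.998596))
```

View pics/f.png

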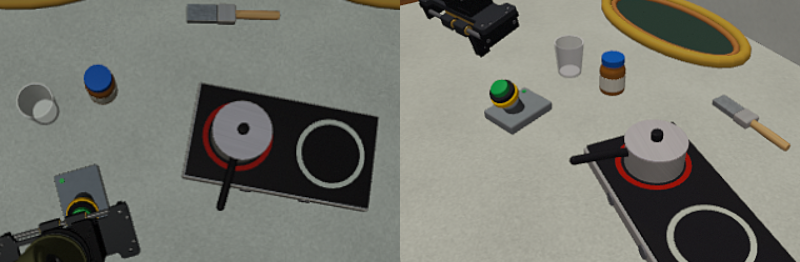

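The pan is upright and centred in the red ring, the button has sprung back, and the beaker and jar stand where they were. The arm is clear of everything.

```bash
python3 -c "
from bench import ctrl
print(ctrl.close_job())"
```

```text
the job is handed in; nothing more can be done
None
```

Job handed in at about 15 s: the pan sits centred in the red ring (within about 2 mm by the cameras), the start button was pressed to its stop, held for about one second and released (peak force about 22 N), and the beaker and jar were not disturbed.

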